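Clip the unevenly loaded sample magazine on to its docking plate

TASK

Take the long sample magazine by its rod handle and clip it on to the docking plate, its studs in the magazine's sockets and both ends pressed fully home under the roller catches. It is unevenly loaded, you cannot see how, and the handle is slippery: try it with a small lift first and shift your grip along the handle until it comes up level, because the samples inside must not be tipped by more than about 10 degrees. Set it on the plate without dropping it, and leave the amber vial, the timer and the cuvette rack where they are.

Things in the scene. Friction and masses are not known exactly. Their poses are not given: they have to be found in the camera images.
- magazine: Closed grey plastic box 218x46x46 with rod handle above, loose. Origin: centre of underside; x along it, z up. Weighs 0.7 to 0.95 kg; load hidden: balance point up to 65 mm from the middle, either end. Fits either way round. Underside: four 13 mm square sockets 20 deep at x +-80, y +-11.5. A round bead (10 mm dia, outside 115 mm from the middle) runs across each end at the bottom.
- handle_mid (a point): Middle of the magazine's handle, on its axis: slick white PTFE rod, 13 mm dia, along the magazine's x, axis 76 mm above the underside, 30 mm above the box, free 85 mm to each side. Friction about 0.15: lifting takes a 40 N squeeze or more; even 60 N holds level only within about 15 mm of the balance point; farther off it turns in the fingers, the heavy end staying down.
- cap_a (a point): Middle of the top of the handle post's flat cap (18 x 30 mm) at the magazine's +x end, 98 mm from the middle and 86 mm above the underside: a place to press that end down. Seated fully home it is 96 mm above the bench.
- cap_b (a point): The same at the magazine's -x end.
- dock: Docking plate, fixed on the bench: bare metal, 232 x 58 x 10 mm; origin at the centre of its underside, x along it, z up. Four round-topped steel studs, 10 mm dia, 18 mm tall, stand on it at x +-80, y +-11.5 mm. Seated, the magazine's underside lies flat on the plate (10 mm above the bench) with its origin above the plate's.
- roller_a (a point): Axis of the black roller (12 mm dia, 26 long) of the sprung catch at the plate's +x end: 119 mm from the middle, 21 mm above the bench. The magazine's bead meets it about 15 mm before the seat, pushes it outward and snaps under it; each end takes about 10 N down to pass. The heavy end may drop in by its own weight while the light end stays some 12 mm high.
- roller_b (a point): The same at the plate's -x end.
- amber_vial: Bystander: amber screw-cap vial, 25 mm in diameter, 53 mm tall, standing; origin at its underside.
- timer: Bystander: white lab timer, 70 x 62 x 18 mm, lying on the bench; origin at its underside.
- cuvette_rack: Bystander: blue cuvette rack, 42 x 150 x 24 mm, on the bench; origin at its underside.

How it is judged:
By the outcome, as a careful person would: the job done as asked, in the order asked, and still so for the second after the job is handed in, with the robot touching nothing.
It also fails if it takes over 72 s, if anything falls off the work surface, if the arm or the gripper's body presses on something with over 40 N, if the wrist force passes 120 N, or if a joint passes its speed limit or range.

ROBOT

A 6-joint arm with a two-finger parallel gripper is mounted at the origin on a cart in front of the work surface, level with it; the furniture and walls round the work are solid. World frame = base frame: x ahead of the robot, y to its left, z up, the work surface at z = 0. Lengths are in mm, angles in degrees, forces in N, time in s.
With the tool pointing down it reaches from about 350 to 725 mm from the base axis. Payload 4.3 kg.
Tool frame: the origin (TCP) lies between the finger pads; the fingertips stand 22 mm ahead of it and the grasp point (between the pads) lies 3 mm ahead of it; z points along the fingers, y is the line along which they close (so a half turn about z gives the same grasp; the last joint's range is limited). The gripper opens to 85 mm and grips with 20 to 120 N. Pads are 22 mm wide; open, the fingers measure 114 mm over their backs; the gripper's body (76 mm by 85 mm) begins 54 mm behind the grasp point. The pads swing forward as they close: fully open they stand 13 mm farther back than shut.
Start: joints at [-81.606, 21.618, 4.641, 73.018, 0, 83.68], TCP at [146.051, -556.178, 253.329] pointing down, gripper open.
Joint ranges: [-156.06, 156.06], [-48.1, 94.91], [-58.44, 69.94], [-101.28, 121.22], [-78.64, 73.56], [-180, 180]. Speed limits (degrees/s): [147.25, 147.25, 180, 180, 180, 180].

INTERFACE

Orientations are given as [roll, pitch, yaw] about the fixed x, y, z axes, in that order (R = Rz(yaw) Ry(pitch) Rx(roll)).
In Python, from bench import readout, cams, order gives the robot as it stands.
- The arm moves only by the tool jog_arm, never from a script. Its argument "commands" is a list of rows, each an object with "grip": the opening, from -1 (shut) to 1 (fully open); "offset": the shift along the world's x, y, z in m, a list of three; "roll": the turn about the world's z in rad. A call has 1 to 8 rows; each row shifts and turns the commanded pose from where the row before left it; what a row does not reach is not made up. A row lasts 1/10 s, in which the tool goes at most 50 mm and 8.59 degrees, less where a joint would pass 70% of its speed; a pose out of reach is approached as far as the arm can. A call with a gripper value outside its range is refused whole. The fingers move at their own pace and stop on an object; "squeeze" is the grip in N (left out, the last holds). Time passes only in rows, so rows that do not move let the fingers close. It gives the time, the measured TCP pose, the force, the opening and the grip force at its end, in the units of the state.
- readout.observe(): the state, without advancing time (a new reading comes with each control period).
- cams.capture(name): name is "scene" or "top"; returns a dict with "img" (480x640x3 uint8, red, green, blue), "K" (3x3 intrinsics, pixels), "D" ([k1, k2, p1, p2, k3] as OpenCV has them; the pictures are not rectified), "origin" and "rotation" of the camera in the world. Camera axes: x right, y down, z forward; pixel columns grow to the right and rows downward; lengths in mm; the calibration is good to about 2 mm. A picture is of the moment at which its call begins. There is no depth.
- order.close_job(): hands the job in; it is judged then, once.
The state is a dict: "clock": time; "qpos": joint angles; "joint_vel": joint speeds; "joint_efforts": joint torques, N m; "tool_pos": TCP position; "ee_rot": TCP orientation; "force": force on the tool from outside, world axes, zero at the start; "ft_torque": the same for the moment, N m; "width": finger opening in mm; "finger_force": force on a finger pad.
Only numpy, scipy, OpenCV 4.12 (cv2) and the standard library are available. Lean on these libraries where they do the work, as an engineer would, in place of code of your own. Each camera call takes 0.05 s, during which the arm holds its last target. There are 200 camera calls.

## Working session

There is one attempt and no reset: what is moved stays moved. The work goes in short steps, Python scripts to look and compute and a tool call to move; the robot and the scene stay as the last step left them, time stands still between calls to the robot, and variables do not carry over. Pictures are saved under pics/ and viewed, at most 10 in all, crops included, and the job is handed in when it is done.

Besides the shell and the picture viewer there is one more tool, called after ">>>" as name(argument=value, ...), one argument or row to a line, values as JSON. jog_arm: Moves the arm, as the interface text tells. Its arguments: {"type":"object","properties":{"commands":{"type":"array"},"squeeze":{"type":"number"}},"required":["commands"]}

```bash
mkdir -p pics
cat > h.py <<'E'
import numpy as np, cv2, json
from bench import readout, cams, order
def shot(name, fn, crop=None, scale=1):
    c=cams.capture(name); im=c["img"][:,:,::-1].copy()
    np.savez("pics/"+fn+".npz", **{k:np.array(v) for k,v in c.items()})
    if crop: x0,y0,x1,y1=crop; im=im[y0:y1,x0:x1]
    if scale!=1: im=cv2.resize(im,None,fx=scale,fy=scale,interpolation=cv2.INTER_CUBIC)
    cv2.imwrite("pics/"+fn+".png",im)
    return c
def px2w(fn,u,v,z):
    c=np.load("pics/"+fn+".npz"); p=cv2.undistortPoints(np.array([[[u,v]]],float),c["K"],c["D"])[0,0]
    d=c["rotation"]@np.array([p[0],p[1],1]); o=c["origin"]; return o+d*(z-o[2])/d[2]
def w2px(fn,P):
    c=np.load("pics/"+fn+".npz"); R=c["rotation"].T
    return cv2.projectPoints(np.atleast_2d(np.array(P,float)),cv2.Rodrigues(R)[0],-R@c["origin"],c["K"],c["D"])[0][:,0]
E
python3 - <<'E'
from h import *
for n in("top","scene"):
    c=shot(n,n+"0"); print(n,c["origin"],np.round(c["rotation"],3).tolist(),c["K"][0][0])
print(readout.observe())
E
```

```text
top [ 429.586279   -201.0668968  1160.30030223] [-173.114, 0.084, -90.201] 547.9142199384986
scene [ 200.75745464 -802.11263215  816.91223216] [-137.121, 0.914, -30.616] 620.6512360212344
{'clock': 0.1, 'qpos': array([-8.16073073e+01,  2.16592202e+01,  4.57114990e+00,  7.30181447e+01,
       -7.93328220e-04,  8.36813307e+01]), 'joint_vel': array([-0.08405182, -0.08466227,  0.23329654, -0.12189325,  0.05039714,
        0.01145269]), 'joint_efforts': array([ 1.11048517e-03, -4.64694071e+01,  2.70581728e+01,  1.19700885e-02,
       -1.69442492e-04, -5.77168137e-06]), 'tool_pos': array([ 145.95366369, -555.60689405,  252.44302899]), 'ee_rot': array([-1.79894343e+02, -1.09013093e-02,  1.47113527e+01]), 'force': array([0.23269601, 0.33088833, 0.90731857]), 'ft_torque': array([-0.02889539,  0.04317625,  0.02093553]), 'finger_force': 0.0, 'width': 85.09651271914693}
```

View pics/top0.png

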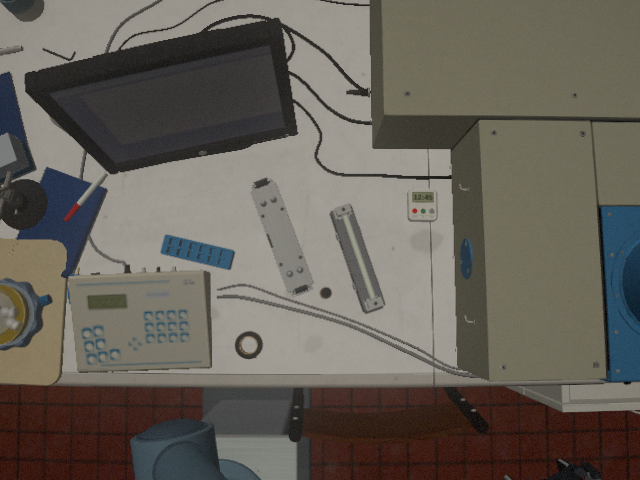

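View pics/scene0.png

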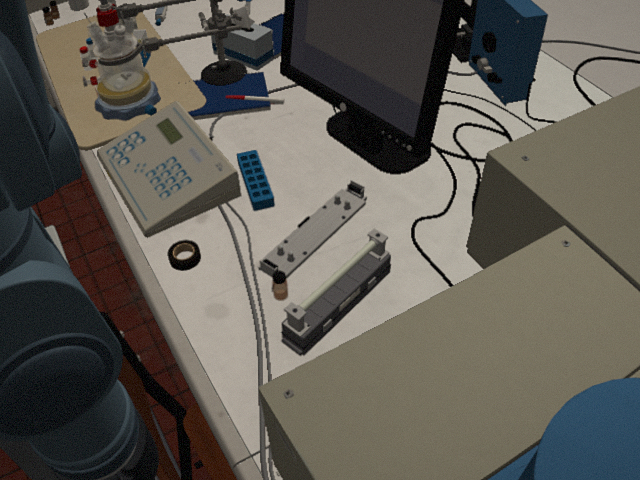

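```bash
python3 - <<'E'
s=open('h.py').read()
s=s.replace('from bench','from scipy.spatial.transform import Rotation as Ro\nfrom bench').replace('c["rotation"]@','Ro.from_euler("xyz",c["rotation"],degrees=True).as_matrix()@').replace('R=c["rotation"].T','R=Ro.from_euler("xyz",c["rotation"],degrees=True).as_matrix().T')
open('h.py','w').write(s)
E
python3 - <<'E'
from h import *
for n in("top0","scene0"): print(n,w2px(n,[[146,-556,253],[0,0,0],[500,-200,0]]).round())
im=cv2.imread("pics/top0.png")[165:325,235:445]; cv2.imwrite("pics/tc.png",cv2.resize(im,None,fx=3.75,fy=3.75,interpolation=cv2.INTER_CUBIC))
im=cv2.imread("pics/scene0.png")[170:365,245:405]; cv2.imwrite("pics/sc.png",cv2.resize(im,None,fx=3,fy=3,interpolation=cv2.INTER_CUBIC))
E
```

```text
top0 [[535. 474.]
 [220. 511.]
 [316. 268.]]
scene0 [[146. 509.]
 [ -6. 313.]
 [303. 275.]]
```

View pics/tc.png

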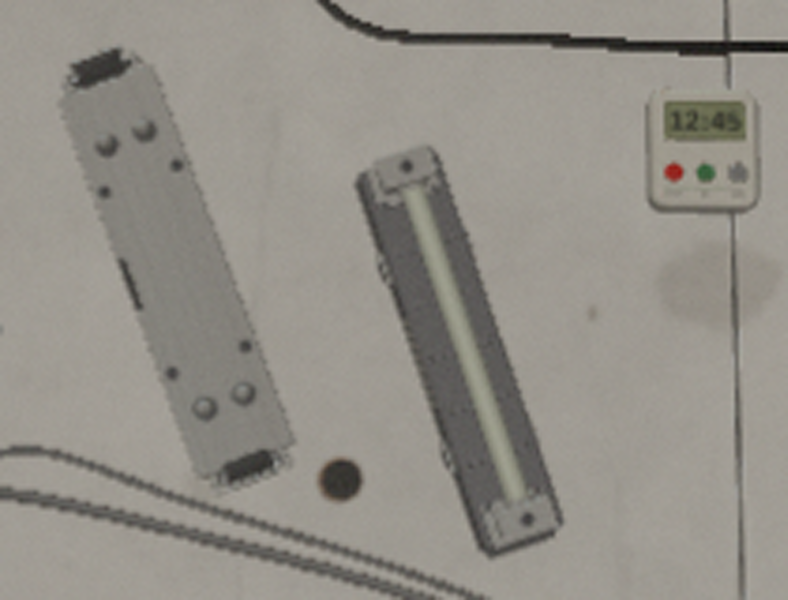

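View pics/sc.png

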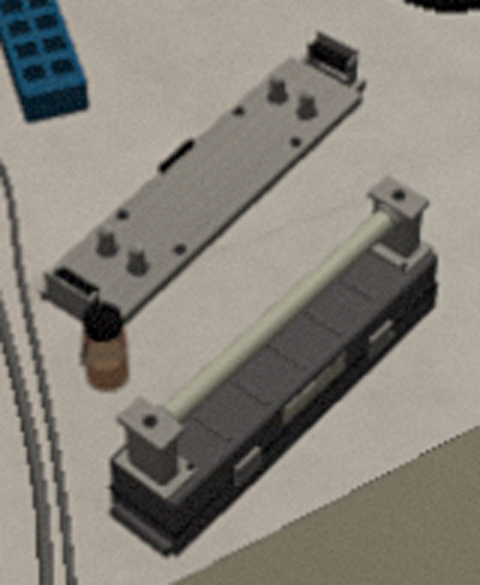

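```bash
cat > fit.py <<'E'
from h import *
from scipy.optimize import least_squares
def T(p,L): 
    c,s=np.cos(p[2]),np.sin(p[2]); L=np.array(L,float)
    return np.c_[p[0]+c*L[:,0]-s*L[:,1],p[1]+s*L[:,0]+c*L[:,1],L[:,2]]
def fit(views,L,p0):
    f=lambda p:np.concatenate([(w2px(fn,T(p,L))-uv).ravel() for fn,uv in views])
    r=least_squares(f,p0,x_scale=[1,1,.01]); return r.x,r.fun
E
python3 - <<'E'
from fit import *
t=lambda a:(np.array(a,float)+.5)/3.75-.5+[235,165]
s=lambda a:(np.array(a,float)+.5)/3-.5+[245,170]
st=[[80,11.5,27],[80,-11.5,27],[-80,11.5,27],[-80,-11.5,27]]
tv=t([[107,146],[145,131],[205,408],[244,393]]); sv=s([[278,82],[307,98],[107,235],[138,254]])
cp=[[98,0,86],[-98,0,86]]; tc=t([[406,166],[528,519]]); sc=s([[398,195],[150,421]])
for nm,L,a,b in(("dock",st,tv,sv),("mag",cp,tc,sc)):
  for v in([("top0",a)],[("scene0",b)],[("top0",a),("scene0",b)]):
    x,r=fit(v,L,[520,-150,.3]); print(nm,x[:2].round(1),np.degrees(x[2]).round(2),abs(r).max().round(2))
v=px2w("top0",*t([[341,480]])[0],53);print("vial",v)
print("timer",px2w("top0",*t([[703,150]])[0],18))
print("rack",[px2w("top0",u,w,24).round() for u,w in((166,235),(235,249),(231,270),(161,256))])
for n,b in(("beige corners",(470,380)),("b2",(452,150)),("b3",(372,147)),("mon",(297,133)),("mon2",(110,172))): print(n,px2w("top0",*b,0).round())
E
```

```text
dock [ 564.6 -127.8] 20.68 0.76
dock [ 565.5 -130.2] 21.05 0.2
dock [ 565.2 -128.9] 20.89 0.97
mag [ 518.7 -284.8] 18.36 0.02
mag [ 519.5 -283.8] 18.38 0.03
mag [ 519.1 -284.3] 18.36 0.32
vial [ 446.87251961 -219.09054816   53.        ]
timer [ 632.01530445 -425.43951026   18.        ]
rack [array([568., 115.,  24.]), array([538., -31.,  24.]), array([495., -23.,  24.]), array([524., 124.,  24.])]
beige corners [ 264. -521.    0.]
b2 [ 756. -498.    0.]
b3 [ 763. -323.    0.]
mon [ 795. -159.    0.]
mon2 [711. 251.   0.]
```

The top view shows the plate left of the magazine (both rotated by about 20°), with the vial near the plate's lower end. The scene view agrees with this to about 1 mm. I'll move around the box front first, then go above the handle middle.

>>> jog_arm(
  commands=[
    {"grip": 1,"offset": [0.013,0.031,0],"roll": 0.064},
    {"grip": 1,"offset": [0.013,0.031,0],"roll": 0},
    {"grip": 1,"offset": [0.013,0.031,0],"roll": 0},
    {"grip": 1,"offset": [0.013,0.031,0],"roll": 0},
    {"grip": 1,"offset": [0.02,0.031,0],"roll": 0},
    {"grip": 1,"offset": [0.034,0.013,0],"roll": 0},
    {"grip": 1,"offset": [0.034,0.013,0],"roll": 0},
    {"grip": 1,"offset": [0.034,0.013,0],"roll": 0},
  ],
  squeeze=65,
)

```text
clock: 0.9
tool_pos: [321.0, -361.1, 253.1]
ee_rot: [-180.0, 0.0, 18.4]
force: [-0.0, -0.5, 0.2]
width: 85.3
finger_force: 0.0
```

>>> jog_arm(
  commands=[
    {"grip": 1,"offset": [0.034,0.013,-0.01],"roll": 0},
    {"grip": 1,"offset": [0.034,0.013,-0.01],"roll": 0},
    {"grip": 0.5,"offset": [0.034,0.013,-0.01],"roll": 0},
    {"grip": 0.2,"offset": [0.034,0.013,-0.01],"roll": 0},
    {"grip": 0.2,"offset": [0.03,0.013,-0.01],"roll": 0},
    {"grip": 0.2,"offset": [0.01,0.005,-0.01],"roll": 0},
    {"grip": 0.2,"offset": [0,0,-0.02],"roll": 0},
    {"grip": 0.2,"offset": [0,0,0],"roll": 0},
  ],
)

```text
clock: 1.7
tool_pos: [494.1, -290.8, 170.2]
ee_rot: [-179.7, 0.2, 18.4]
force: [-1.2, 0.5, -0.0]
width: 51.2
finger_force: 0.0
```

>>> jog_arm(
  commands=[
    {"grip": 0.2,"offset": [0.025,0.0065,-0.02],"roll": 0},
    {"grip": 0.2,"offset": [0,0,-0.03],"roll": 0},
    {"grip": 0.2,"offset": [0,0,-0.025],"roll": 0},
    {"grip": 0.2,"offset": [0,0,-0.016],"roll": 0},
    {"grip": -1,"offset": [0,0,0],"roll": 0},
    {"grip": -1,"offset": [0,0,0],"roll": 0},
    {"grip": -1,"offset": [0,0,0],"roll": 0},
    {"grip": -1,"offset": [0,0,0],"roll": 0},
  ],
)

```text
clock: 2.5
tool_pos: [521.3, -286.0, 83.9]
ee_rot: [179.9, -0.0, 18.4]
force: [-1.9, 2.1, 4.4]
width: 11.0
finger_force: 63.5
```

>>> jog_arm(
  commands=[
    {"grip": -1,"offset": [0,0,0],"roll": 0},
    {"grip": -1,"offset": [0,0,0],"roll": 0},
  ],
)

```text
clock: 2.7
tool_pos: [521.3, -285.9, 83.9]
ee_rot: [179.9, -0.0, 18.4]
force: [-4.3, 2.3, 6.8]
width: 11.0
finger_force: 63.7
```

Run:
```python
from h import *
o=readout.observe(); print({k:np.round(o[k],2) for k in("tool_pos","force","ft_torque","width","finger_force","ee_rot")})
```

```text
{'tool_pos': array([ 521.26, -285.94,   83.87]), 'force': array([-4.28,  2.3 ,  6.81]), 'ft_torque': array([ 0.29,  0.52, -0.05]), 'width': np.float64(11.03), 'finger_force': np.float64(63.72), 'ee_rot': array([ 1.7992e+02, -3.0000e-02,  1.8380e+01])}
```

Run:
```python
from h import *
shot("scene","s1",(230,130,430,330+30),3)
```

```text
(no output)
```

View pics/s1.png

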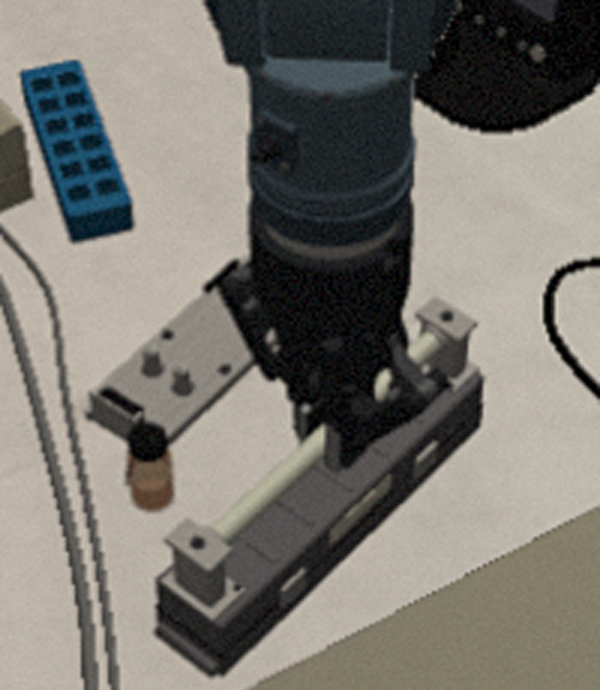

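>>> jog_arm(
  commands=[
    {"grip": -1,"offset": [0,0,0.003],"roll": 0},
    {"grip": -1,"offset": [0,0,0.003],"roll": 0},
    {"grip": -1,"offset": [0,0,0.003],"roll": 0},
    {"grip": -1,"offset": [0,0,0.003],"roll": 0},
    {"grip": -1,"offset": [0,0,0],"roll": 0},
    {"grip": -1,"offset": [0,0,0],"roll": 0},
    {"grip": -1,"offset": [0,0,0],"roll": 0},
  ],
)

```text
clock: 3.45
tool_pos: [520.9, -285.6, 94.1]
ee_rot: [-180.0, 0.0, 18.4]
force: [0.4, 0.5, -8.3]
width: 10.6
finger_force: 63.3
```

Run:
```python
from h import *
o=readout.observe(); print({k:np.round(o[k],2) for k in("tool_pos","force","ft_torque","width","finger_force","ee_rot")})
shot("scene","s2",(230,130,430,330+30),3)
```

```text
{'tool_pos': array([ 520.94, -285.6 ,   94.11]), 'force': array([ 0.41,  0.48, -8.33]), 'ft_torque': array([ 0.03, -0.09, -0.05]), 'width': np.float64(10.59), 'finger_force': np.float64(63.31), 'ee_rot': array([-1.7999e+02,  1.0000e-02,  1.8380e+01])}
```

View pics/s2.png

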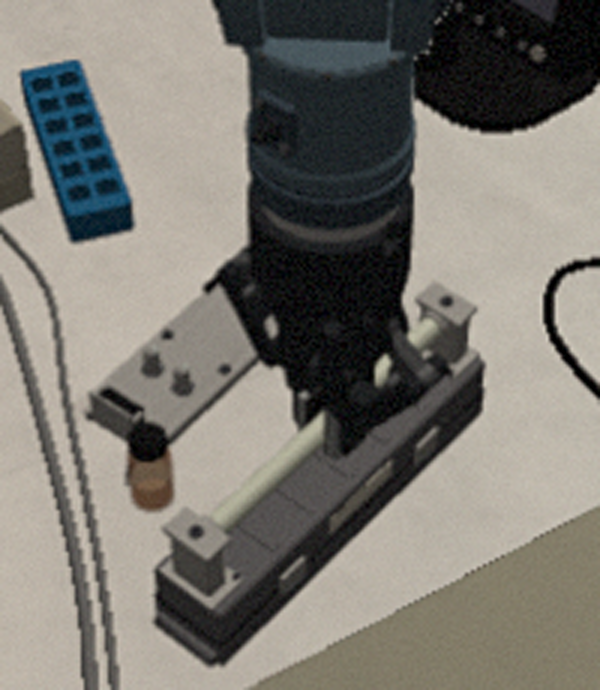

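```bash
cat > tilt.py <<'E'
from fit import *
# scene pixel (full image) of cap_a, cap_b -> tilt given xy grip; fit z, tilt, slide along axis
def tilt(fn,a,b,yaw,pos):
    uv=np.array([a,b],float); c,s=np.cos(yaw),np.sin(yaw)
    def f(q):
        P=[]
        for sx in(98,-98):
            X=sx*np.cos(q[1])-10*np.sin(q[1])+q[2]; P.append([pos[0]+c*X-s*q[3],pos[1]+s*X+c*q[3],q[0]+sx*np.sin(q[1])])
        return (w2px(fn,P)-uv).ravel()
    r=least_squares(f,[90,0,0,0],x_scale=[1,.01,1,1]); q=r.x
    print("capmid z %.1f tilt(a up) %.2f deg slide %.1f lat %.1f"%(q[0],np.degrees(q[1]),q[2],q[3]))
E
python3 - <<'E'
from tilt import *
g=lambda u,v:((u+.5)/3-.5+230,(v+.5)/3-.5+130)
y=np.radians(18.37)
tilt("s1",g(445.5,316),g(198,543),y,(519.1,-284.3))
tilt("s2",g(445.5,300),g(197,531.5),y,(519.1,-284.3))
E
```

```text
capmid z 85.0 tilt(a up) 0.28 deg slide 1.3 lat -0.8
capmid z 92.8 tilt(a up) 1.44 deg slide 3.3 lat 1.1
```

>>> jog_arm(
  commands=[
    {"grip": -1,"offset": [0,0,0.003],"roll": 0},
    {"grip": -1,"offset": [0,0,0.003],"roll": 0},
    {"grip": -1,"offset": [0,0,0.003],"roll": 0},
    {"grip": -1,"offset": [0,0,0.003],"roll": 0},
    {"grip": -1,"offset": [0,0,0],"roll": 0},
    {"grip": -1,"offset": [0,0,0],"roll": 0},
  ],
)

```text
clock: 4.1
tool_pos: [521.2, -285.8, 106.5]
ee_rot: [180.0, -0.0, 18.4]
force: [-1.1, -0.9, -8.0]
width: 10.8
finger_force: 63.4
```

Run:
```python
from h import *
o=readout.observe(); print({k:np.round(o[k],2) for k in("tool_pos","force","ft_torque","width","finger_force","ee_rot")})
shot("scene","s3",(230,130,430,330+30),3)
# track caps by template from s2
a=np.load("pics/s1.npz")["img"]
for n in("s2","s3"):
  b=np.load(f"pics/{n}.npz")["img"]
  for u,v in((378,235),(296,311)):
    t=cv2.resize(a[v-8:v+9,u-8:u+9],None,fx=4,fy=4,interpolation=2); w=cv2.resize(b[v-28:v+21,u-20:u+21],None,fx=4,fy=4,interpolation=2)
    r=cv2.minMaxLoc(cv2.matchTemplate(w,t,5)); print(n,(r[3][0]/4-12,r[3][1]/4-20),round(r[1],2))
```

```text
{'tool_pos': array([ 521.2 , -285.75,  106.52]), 'force': array([-1.11, -0.87, -7.96]), 'ft_torque': array([ 0.05, -0.14, -0.02]), 'width': np.float64(10.76), 'finger_force': np.float64(63.36), 'ee_rot': array([ 1.7998e+02, -2.0000e-02,  1.8380e+01])}
s2 (0.0, -4.75) 0.99
s2 (-0.5, -3.75) 0.99
s3 (0.5, -10.25) 0.99
s3 (-0.75, -8.75) 0.98
```

Run:
```python
from tilt import *
y=np.radians(18.37); A=np.array((378.2,235.2)); B=np.array((295.8,310.8))
for n,da,db in(("s1",(0,0),(0,0)),("s2",(0,-4.75),(-.5,-3.75)),("s3",(.5,-10.25),(-.75,-8.75))): tilt(n,A+da,B+db,y,(519.1,-284.3))
```

```text
capmid z 84.0 tilt(a up) 0.28 deg slide 1.8 lat -0.6
capmid z 92.7 tilt(a up) 0.97 deg slide 2.6 lat 0.5
capmid z 104.8 tilt(a up) 1.18 deg slide 2.9 lat 0.5
```

>>> jog_arm(
  commands=[
    {"grip": -1,"offset": [0,0,-0.006],"roll": 0},
    {"grip": -1,"offset": [0,0,-0.006],"roll": 0},
    {"grip": -1,"offset": [0,0,-0.005],"roll": 0},
    {"grip": -1,"offset": [0,0,-0.003],"roll": 0},
    {"grip": -1,"offset": [0,0,-0.003],"roll": 0},
    {"grip": -1,"offset": [0,0,0],"roll": 0},
  ],
)

```text
clock: 4.75
tool_pos: [520.8, -285.5, 84.0]
ee_rot: [180.0, 0.0, 18.4]
force: [-3.2, 2.3, -0.5]
width: 10.1
finger_force: 64.1
```

>>> jog_arm(
  commands=[
    {"grip": -0.3,"offset": [0,0,0],"roll": 0},
    {"grip": -0.3,"offset": [0,0,0],"roll": 0},
    {"grip": -0.3,"offset": [0,0,0],"roll": 0},
    {"grip": -0.3,"offset": [-0.007,-0.0025,-0.002],"roll": 0},
    {"grip": -0.3,"offset": [-0.007,-0.0025,-0.002],"roll": 0},
    {"grip": -0.3,"offset": [0,0,0],"roll": 0},
    {"grip": -0.3,"offset": [0,0,0],"roll": 0},
  ],
)

```text
clock: 5.45
tool_pos: [506.6, -290.8, 79.2]
ee_rot: [-180.0, 0.0, 18.3]
force: [-1.0, -1.1, 0.8]
width: 30.1
finger_force: 0.0
```

>>> jog_arm(
  commands=[
    {"grip": -1,"offset": [0,0,0],"roll": 0},
    {"grip": -1,"offset": [0,0,0],"roll": 0},
    {"grip": -1,"offset": [0,0,0],"roll": 0},
    {"grip": -1,"offset": [0,0,0],"roll": 0},
    {"grip": -1,"offset": [0,0,0],"roll": 0},
  ],
  squeeze=70,
)

```text
clock: 5.95
tool_pos: [506.9, -290.2, 79.4]
ee_rot: [-180.0, 0.0, 18.4]
force: [-2.2, 3.4, 3.9]
width: 10.7
finger_force: 68.3
```

>>> jog_arm(
  commands=[
    {"grip": -1,"offset": [0,0,0.004],"roll": 0},
    {"grip": -1,"offset": [0,0,0.004],"roll": 0},
    {"grip": -1,"offset": [0,0,0.004],"roll": 0},
    {"grip": -1,"offset": [0,0,0.004],"roll": 0},
    {"grip": -1,"offset": [0,0,0.004],"roll": 0},
    {"grip": -1,"offset": [0,0,0],"roll": 0},
    {"grip": -1,"offset": [0,0,0],"roll": 0},
  ],
)

```text
clock: 6.65
tool_pos: [507.2, -290.8, 99.5]
ee_rot: [180.0, -0.0, 18.4]
force: [0.5, 0.3, -8.7]
width: 10.8
finger_force: 68.1
```

```bash
cat >> tilt.py <<'E'
def track(n,win=((378,235),(296,311)),ref="s1",up=28,yaw=np.radians(18.37),pos=(519.1,-284.3)):
  a=np.load(f"pics/{ref}.npz")["img"]; b=np.load(f"pics/{n}.npz")["img"]; A=np.array((378.2,235.2)); B=np.array((295.8,310.8)); D=[]
  for u,v in win:
    t=cv2.resize(a[v-8:v+9,u-8:u+9],None,fx=4,fy=4,interpolation=2); w=cv2.resize(b[v-up:v+21,u-20:u+21],None,fx=4,fy=4,interpolation=2)
    r=cv2.minMaxLoc(cv2.matchTemplate(w,t,5)); D.append((r[3][0]/4-12,r[3][1]/4-(up-8)))
  print(D); tilt(n,A+D[0],B+D[1],yaw,pos)
E
python3 - <<'E'
from tilt import *
for i in range(2):
  o=readout.observe(); print({k:np.round(o[k],2) for k in("tool_pos","force","ft_torque","width","finger_force")})
  shot("scene",f"s4{i}",(230,130,430,330+30),3)
track("s41")
E
```

```text
{'tool_pos': array([ 507.16, -290.8 ,   99.48]), 'force': array([ 0.52,  0.27, -8.7 ]), 'ft_torque': array([0.02, 0.06, 0.  ]), 'width': np.float64(10.76), 'finger_force': np.float64(68.15)}
{'tool_pos': array([ 507.  , -290.65,   99.28]), 'force': array([-0.18,  0.27, -7.9 ]), 'ft_torque': array([ 0.02,  0.03, -0.03]), 'width': np.float64(10.77), 'finger_force': np.float64(68.15)}
[(0.5, -8.5), (-0.75, -8.0)]
capmid z 103.3 tilt(a up) 0.42 deg slide 1.9 lat -0.3
```

Run:
```python
from fit import *
p=[565.2,-128.9,np.radians(20.89)]
tiles=[]
k=7
for fn in("top0","scene0"):
  im=np.load(f"pics/{fn}.npz")["img"][:,:,::-1]
  for sx in(1,-1):
    c=w2px(fn,T(p,[[sx*95,0,15]]))[0].round().astype(int); x0,y0=c[0]-28,c[1]-21
    t=cv2.resize(im[y0:y0+42,x0:x0+56],None,fx=k,fy=k,interpolation=cv2.INTER_CUBIC).copy()
    t=cv2.convertScaleAbs(t,alpha=1.3)
    q=lambda L:((w2px(fn,T(p,L))-[x0,y0]+.5)*k-.5).round().astype(int)
    cv2.polylines(t,[q([[0,29,10],[sx*116,29,10],[sx*116,-29,10],[0,-29,10]])],False,(0,255,0),1)
    th=np.linspace(0,6.28,24)
    for sy in(1,-1):
      cv2.polylines(t,[q([[sx*80+5*np.cos(a),sy*11.5+5*np.sin(a),23] for a in th])],True,(0,0,255),1)
      cv2.polylines(t,[q([[sx*80,sy*11.5,10],[sx*80,sy*11.5,28]])],False,(255,0,0),1)
    cv2.polylines(t,[q([[sx*119,13,21],[sx*119,-13,21]])],False,(0,255,255),1)
    tiles.append(t); print(fn,sx,x0,y0)
cv2.imwrite("pics/m1.png",np.vstack([np.hstack(tiles[:2]),np.hstack(tiles[2:])]))
```

```text
top0 1 238 174
top0 -1 270 258
scene0 1 319 179
scene0 -1 252 240
```

View pics/m1.png

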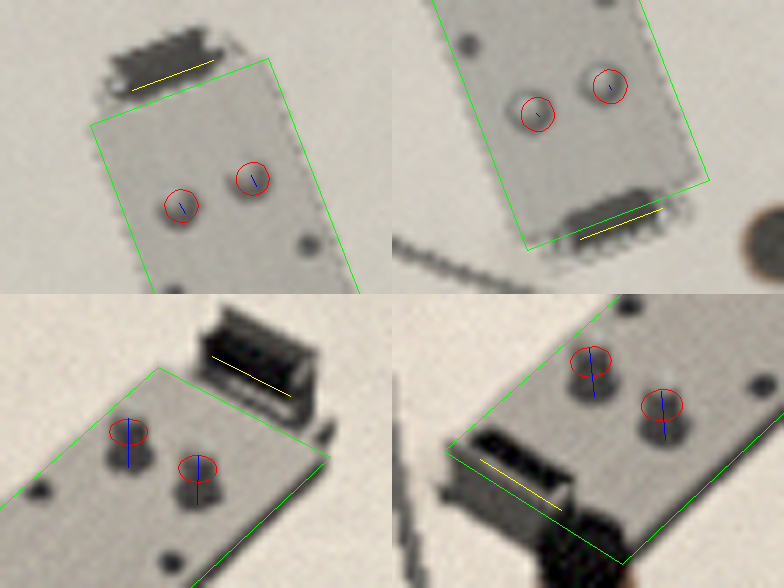

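>>> jog_arm(
  commands=[
    {"grip": -1,"offset": [0,0,0.004],"roll": 0},
    {"grip": -1,"offset": [0,0,0.008],"roll": 0},
    {"grip": -1,"offset": [0,0,0.01],"roll": 0},
    {"grip": -1,"offset": [0,0,0.012],"roll": 0},
    {"grip": -1,"offset": [0,0,0.012],"roll": 0},
    {"grip": -1,"offset": [0,0,0.01],"roll": 0},
    {"grip": -1,"offset": [0,0,0.006],"roll": 0},
    {"grip": -1,"offset": [0,0,0.003],"roll": 0},
  ],
)

```text
clock: 7.55
tool_pos: [507.5, -291.0, 165.4]
ee_rot: [179.9, -0.1, 18.4]
force: [-0.3, 0.8, -7.8]
width: 10.7
finger_force: 68.2
```

Run:
```python
from tilt import *
o=readout.observe(); print({k:np.round(o[k],2) for k in("tool_pos","force","ft_torque","width","finger_force")})
shot("scene","s5",(230,130,430,330+30),3)
track("s5",up=70)
```

```text
{'tool_pos': array([ 507.49, -290.99,  165.43]), 'force': array([-0.35,  0.78, -7.77]), 'ft_torque': array([-0.05, -0.06,  0.01]), 'width': np.float64(10.75), 'finger_force': np.float64(68.2)}
[(3.25, -38.75), (-2.75, -37.0)]
capmid z 171.1 tilt(a up) 0.49 deg slide 1.0 lat -2.1
```

>>> jog_arm(
  commands=[
    {"grip": -1,"offset": [0.0015,0.005,0],"roll": 0.003},
    {"grip": -1,"offset": [0.003,0.01,0],"roll": 0.005},
    {"grip": -1,"offset": [0.0045,0.015,0],"roll": 0.006},
    {"grip": -1,"offset": [0.0053,0.018,0],"roll": 0.006},
    {"grip": -1,"offset": [0.006,0.02,0],"roll": 0.006},
    {"grip": -1,"offset": [0.006,0.02,0],"roll": 0.006},
    {"grip": -1,"offset": [0.0053,0.018,0],"roll": 0.006},
    {"grip": -1,"offset": [0.0045,0.015,0],"roll": 0.006},
  ],
)

```text
clock: 8.4
tool_pos: [543.2, -167.0, 163.9]
ee_rot: [-179.9, 0.0, 21.0]
force: [0.3, -0.4, -8.6]
width: 11.1
finger_force: 68.3
```

>>> jog_arm(
  commands=[
    {"grip": -1,"offset": [0.0036,0.012,0],"roll": 0},
    {"grip": -1,"offset": [0.003,0.01,0],"roll": 0},
    {"grip": -1,"offset": [0.0018,0.006,0],"roll": 0},
    {"grip": -1,"offset": [0.0012,0.004,0],"roll": 0},
    {"grip": -1,"offset": [0.0005,0.002,0],"roll": 0},
    {"grip": -1,"offset": [0,0,-0.006],"roll": 0},
    {"grip": -1,"offset": [0,0,-0.01],"roll": 0},
    {"grip": -1,"offset": [0,0,-0.01],"roll": 0},
  ],
)

```text
clock: 9.2
tool_pos: [553.0, -136.1, 137.3]
ee_rot: [180.0, 0.0, 20.9]
force: [0.1, -0.4, -8.1]
width: 10.9
finger_force: 68.4
```

>>> jog_arm(
  commands=[
    {"grip": -1,"offset": [0,0,-0.007],"roll": 0},
    {"grip": -1,"offset": [0,0,-0.005],"roll": 0},
    {"grip": -1,"offset": [0,0,0],"roll": 0},
    {"grip": -1,"offset": [0,0,0],"roll": 0},
  ],
)

```text
clock: 9.6
tool_pos: [553.3, -135.7, 126.3]
ee_rot: [180.0, 0.0, 20.9]
force: [-0.0, -0.8, -8.0]
width: 10.7
finger_force: 68.3
```

Run:
```python
from tilt import *
o=readout.observe(); print({k:np.round(o[k],2) for k in("tool_pos","ee_rot","force","ft_torque","width","finger_force")})
shot("scene","s6"); shot("top","t6")
a=np.load("pics/s6.npz")["img"][100:300,220:420,::-1]; b=np.load("pics/t6.npz")["img"][150:325,215:355,::-1]
A=cv2.resize(a,(440,440),interpolation=2); B=cv2.resize(b,(352,440),interpolation=2)
cv2.imwrite("pics/m2.png",cv2.convertScaleAbs(np.hstack([A,B]),alpha=1.2))
```

```text
{'tool_pos': array([ 553.26, -135.71,  126.29]), 'ee_rot': array([180. ,   0. ,  20.9]), 'force': array([-0.01, -0.75, -8.05]), 'ft_torque': array([ 0.02, -0.04, -0.03]), 'width': np.float64(10.68), 'finger_force': np.float64(68.26)}
```

View pics/m2.png

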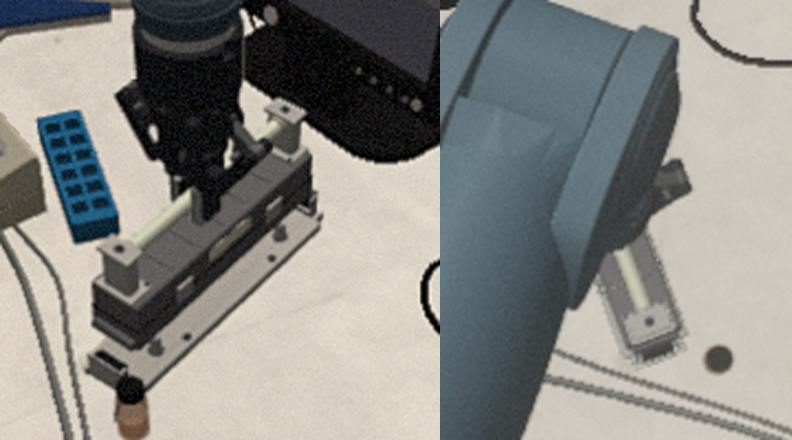

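Run:
```python
from tilt import *
p=[565.2,-128.9,np.radians(20.89)]
def rect(fn,z,xs,ys):
    X,Y=np.meshgrid(xs,ys); P=T(p,np.c_[X.ravel(),Y.ravel(),0*X.ravel()+z]); uv=w2px(fn,P).astype(np.float32).reshape(*X.shape,2)
    return cv2.remap(cv2.cvtColor(np.load(f"pics/{fn}.npz")["img"],cv2.COLOR_RGB2GRAY).astype(np.float32),uv,None,cv2.INTER_LINEAR)
ys=np.arange(-40,40.1,.5)
for fn in("top0","scene0"):
  for lo,hi in((-70,-15),(15,70)):
    pr=cv2.GaussianBlur(rect(fn,10,np.arange(lo,hi,1.),ys).mean(1)[:,None],(1,5),1)[:,0]; g=np.gradient(pr)
    for r in((ys<-20),(ys>20)):
      yy=ys[r]; gg=g[r]; o=np.argsort(-abs(gg))[:3]; print(fn,lo,[(yy[i],round(float(gg[i]),1)) for i in o])
# mag in s6, caps z=132.9
g=lambda u,v:((u+.5)/2.2-.5+220,(v+.5)/2.2-.5+100)
a,b=g(285,108),g(119,248)
x,r=fit([("s6",np.array([a,b]))],[[98,0,132.9],[-98,0,132.9]],p); print("mag scene",x[:2],np.degrees(x[2]),r)
tilt("s6",a,b,p[2],p[:2])
print("cap_b top",px2w("t6",(649.5-440)/2.514-.5+215,321.5/2.514-.5+150,132.9),"want joint",T(p,[[-98,0,0]]),"top",T([564.6,-127.8,np.radians(20.68)],[[-98,0,0]]))
```

```text
top0 -70 [(np.float64(-27.5), -4.2), (np.float64(-28.0), -4.1), (np.float64(-27.0), -3.7)]
top0 -70 [(np.float64(31.5), 3.7), (np.float64(32.0), 3.7), (np.float64(31.0), 3.5)]
top0 15 [(np.float64(-28.0), -4.2), (np.float64(-28.5), -4.0), (np.float64(-27.5), -3.9)]
top0 15 [(np.float64(31.0), 3.6), (np.float64(31.5), 3.6), (np.float64(30.5), 3.5)]
scene0 -70 [(np.float64(-31.0), -15.1), (np.float64(-31.5), -15.0), (np.float64(-30.5), -13.5)]
scene0 -70 [(np.float64(30.5), 6.1), (np.float64(30.0), 5.8), (np.float64(31.0), 5.8)]
scene0 15 [(np.float64(-31.5), -15.1), (np.float64(-31.0), -14.7), (np.float64(-32.0), -14.0)]
scene0 15 [(np.float64(31.5), 4.2), (np.float64(31.0), 4.2), (np.float64(32.0), 4.0)]
mag scene [ 566.75334673 -128.76008111] 20.86471038398924 [-0.16741318  0.34770817  0.15145303 -0.26279248]
capmid z 136.4 tilt(a up) 0.18 deg slide -1.3 lat -2.9
cap_b top [ 474.24578096 -166.01667303  132.9       ] want joint [[ 473.64186118 -163.84434456    0.        ]] top [[ 472.91439874 -162.40853249    0.        ]]
```

>>> jog_arm(
  commands=[
    {"grip": -1,"offset": [-0.001,0.0006,-0.004],"roll": 0},
    {"grip": -1,"offset": [0,0,-0.005],"roll": 0},
    {"grip": -1,"offset": [0,0,-0.004],"roll": 0},
    {"grip": -1,"offset": [0,0,0],"roll": 0},
    {"grip": -1,"offset": [0,0,0],"roll": 0},
  ],
)

```text
clock: 10.2
tool_pos: [552.0, -135.0, 113.0]
ee_rot: [-180.0, 0.0, 20.9]
force: [-0.2, 0.5, -7.7]
width: 10.9
finger_force: 68.3
```

Run:
```python
from fit import *
o=readout.observe(); print({k:np.round(o[k],2) for k in("tool_pos","ee_rot","force","ft_torque","width","finger_force")})
shot("scene","s7"); shot("top","t7")
a=np.load("pics/s7.npz")["img"][135:285,250:380,::-1]; b=np.load("pics/t7.npz")["img"][240:300,265:325,::-1]
A=cv2.resize(a,(520,600),interpolation=2); B=cv2.resize(b,(270,270),interpolation=2)
M=np.zeros((600,790,3),np.uint8); M[:,:520]=A; M[:270,520:]=B
cv2.imwrite("pics/m3.png",cv2.convertScaleAbs(M,alpha=1.3))
```

```text
{'tool_pos': array([ 551.98, -135.  ,  113.02]), 'ee_rot': array([-1.7998e+02,  3.0000e-02,  2.0900e+01]), 'force': array([-0.21,  0.54, -7.68]), 'ft_torque': array([-0.04, -0.05,  0.04]), 'width': np.float64(10.88), 'finger_force': np.float64(68.31)}
```

View pics/m3.png

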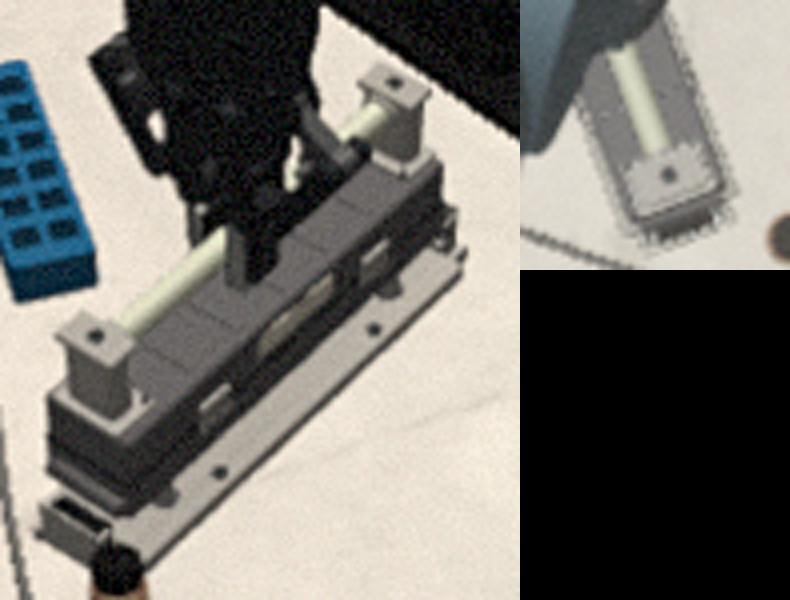

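Run:
```python
from tilt import *
g=lambda u,v:((u+.5)/4-.5+250,(v+.5)/4-.5+135)
a,b=g(396,83),g(97,336)
x,r=fit([("s7",np.array([a,b]))],[[98,0,119.6],[-98,0,119.6]],[565,-129,.36]); print("mag scene",x[:2],np.degrees(x[2]),r)
tilt("s7",a,b,.3647,(565.2,-128.9))
cb=px2w("t7",(669.5-520)/4.5-.5+265,175.5/4.5-.5+240,119.6)[:2]
d=T([564.6,-127.2,np.radians(20.75)],[[-98,0,0]])[0,:2]-cb
u=np.array([np.cos(.3647),np.sin(.3647)]); print("top cap_b",cb,"need along,lat",d@u,d@[-u[1],u[0]])
# local lateral edges in top view near -x end: rectify at z=10 (plate) and z=46+33.6 (box)
p=[564.6,-127.2,np.radians(20.75)]
ys=np.arange(-40,40.1,1.)
for z in(10,79.6):
  X,Y=np.meshgrid(np.arange(-90,-60,1.),ys); uv=w2px("t7",T(p,np.c_[X.ravel(),Y.ravel(),0*X.ravel()+z])).astype(np.float32).reshape(*X.shape,2)
  pr=cv2.remap(cv2.cvtColor(np.load("pics/t7.npz")["img"],cv2.COLOR_RGB2GRAY),uv,None,1).mean(1); print(z,[(int(y),int(v)) for y,v in zip(ys,pr) if abs(y)>16])
```

```text
mag scene [ 565.48206006 -129.13209577] 20.776970253461013 [-0.04649056  0.09505866  0.04215309 -0.0721046 ]
capmid z 122.2 tilt(a up) -0.11 deg slide -1.9 lat -2.1
top cap_b [ 472.71032411 -165.35225984] need along,lat 1.454212890905815 3.118143165068111
10 [(-40, 165), (-39, 165), (-38, 165), (-37, 165), (-36, 165), (-35, 165), (-34, 165), (-33, 166), (-32, 165), (-31, 160), (-30, 153), (-29, 141), (-28, 131), (-27, 126), (-26, 119), (-25, 107), (-24, 95), (-23, 91), (-22, 93), (-21, 97), (-20, 100), (-19, 103), (-18, 105), (-17, 104), (17, 102), (18, 102), (19, 100), (20, 97), (21, 94), (22, 94), (23, 99), (24, 109), (25, 122), (26, 131), (27, 137), (28, 141), (29, 147), (30, 156), (31, 164), (32, 168), (33, 168), (34, 169), (35, 169), (36, 169), (37, 169), (38, 169), (39, 169), (40, 169)]
79.6 [(-40, 165), (-39, 165), (-38, 165), (-37, 165), (-36, 164), (-35, 165), (-34, 165), (-33, 165), (-32, 165), (-31, 162), (-30, 156), (-29, 145), (-28, 131), (-27, 123), (-26, 118), (-25, 108), (-24, 97), (-23, 91), (-22, 93), (-21, 96), (-20, 98), (-19, 99), (-18, 100), (-17, 99), (17, 97), (18, 95), (19, 93), (20, 96), (21, 106), (22, 118), (23, 128), (24, 134), (25, 139), (26, 148), (27, 158), (28, 165), (29, 168), (30, 169), (31, 169), (32, 169), (33, 168), (34, 167), (35, 166), (36, 164), (37, 161), (38, 157), (39, 154), (40, 151)]
```

>>> jog_arm(
  commands=[
    {"grip": -1,"offset": [0,0.002,0],"roll": 0},
    {"grip": -1,"offset": [0,0,-0.002],"roll": 0},
    {"grip": -1,"offset": [0,0,-0.002],"roll": 0},
    {"grip": -1,"offset": [0,0,-0.002],"roll": 0},
    {"grip": -1,"offset": [0,0,0],"roll": 0},
  ],
)

```text
clock: 10.8
tool_pos: [551.9, -132.9, 106.8]
ee_rot: [-180.0, 0.0, 20.9]
force: [0.2, 0.4, -7.6]
width: 10.9
finger_force: 68.4
```

>>> jog_arm(
  commands=[
    {"grip": -1,"offset": [0,0,-0.002],"roll": 0},
    {"grip": -1,"offset": [0,0,-0.001],"roll": 0},
    {"grip": -1,"offset": [0,0,-0.001],"roll": 0},
    {"grip": -1,"offset": [0,0,0],"roll": 0},
  ],
)

```text
clock: 11.2
tool_pos: [553.2, -133.1, 103.8]
ee_rot: [180.0, -0.1, 20.9]
force: [2.3, 0.7, -5.9]
width: 10.9
finger_force: 68.5
```

>>> jog_arm(
  commands=[
    {"grip": -1,"offset": [0.001,0.0003,0],"roll": 0},
    {"grip": -1,"offset": [0,0,-0.001],"roll": 0},
    {"grip": -1,"offset": [0,0,-0.001],"roll": 0},
    {"grip": -1,"offset": [0,0,0],"roll": 0},
  ],
)

```text
clock: 11.6
tool_pos: [554.5, -132.8, 102.0]
ee_rot: [179.9, -0.1, 20.9]
force: [5.1, 2.0, -2.8]
width: 10.6
finger_force: 68.7
```

Run:
```python
from h import *
o=readout.observe(); print({k:np.round(o[k],2) for k in("tool_pos","force","ft_torque","width","finger_force")})
```

```text
{'tool_pos': array([ 554.54, -132.77,  101.98]), 'force': array([ 5.06,  2.  , -2.85]), 'ft_torque': array([ 0.32, -0.7 , -0.03]), 'width': np.float64(10.63), 'finger_force': np.float64(68.74)}
```

>>> jog_arm(
  commands=[
    {"grip": -1,"offset": [0.0015,0.0006,0],"roll": 0},
    {"grip": -1,"offset": [0,0,0],"roll": 0},
    {"grip": -1,"offset": [0,0,0],"roll": 0},
  ],
)

```text
clock: 11.9
tool_pos: [554.9, -132.3, 101.4]
ee_rot: [180.0, -0.0, 20.9]
force: [3.3, 0.2, -3.8]
width: 10.8
finger_force: 68.8
```

>>> jog_arm(
  commands=[
    {"grip": -1,"offset": [0.001,0.0004,-0.001],"roll": 0},
    {"grip": -1,"offset": [0,0,-0.001],"roll": 0},
    {"grip": -1,"offset": [0,0,-0.001],"roll": 0},
    {"grip": -1,"offset": [0,0,0],"roll": 0},
  ],
)

```text
clock: 12.3
tool_pos: [556.5, -131.8, 98.6]
ee_rot: [180.0, -0.1, 20.9]
force: [3.5, 1.4, 1.3]
width: 11.0
finger_force: 69.3
```

Run:
```python
from tilt import *
o=readout.observe(); print({k:np.round(o[k],2) for k in("tool_pos","force","ft_torque")})
shot("scene","s8")
a=np.load("pics/s7.npz")["img"]; b=np.load("pics/s8.npz")["img"]; C=[np.array(((396.5)/4-.5+250,83.5/4-.5+135)),np.array((97.5/4-.5+250,336.5/4-.5+135))]; N=[]
for c in C:
  u,v=c.round().astype(int); t=cv2.resize(a[v-8:v+9,u-8:u+9],None,fx=4,fy=4,interpolation=2); w=cv2.resize(b[v-18:v+28,u-20:u+21],None,fx=4,fy=4,interpolation=2)
  r=cv2.minMaxLoc(cv2.matchTemplate(w,t,5)); d=(r[3][0]/4-12,r[3][1]/4-10); print(d,r[1]); N.append(c+d)
tilt("s8",N[0],N[1],.3647,(565.2,-128.9))
```

```text
{'tool_pos': array([ 556.49, -131.76,   98.57]), 'force': array([3.49, 1.39, 1.28]), 'ft_torque': array([ 0.17, -0.37, -0.01])}
(-3.75, -2.25) 0.8356029987335205
(2.25, 2.25) 0.9897506237030029
capmid z 69.6 tilt(a up) 6.49 deg slide 41.1 lat 36.9
```

Run:
```python
from tilt import *
p=[565.5,-129.1,np.radians(20.8)]
for n,L in(("b",[-98,0,119.6]),("a",[98,0,119.6])):
  L=np.array(L,float); o=w2px("s8",T(p,[L]))[0]
  print(n,"rigid",(w2px("s8",T(p,[L+[5.3,1.4,-14.4]]))[0]-o).round(2),[ (w2px("s8",T(p,[L+d]))[0]-o).round(2) for d in([5,0,0],[0,5,0],[0,0,-5])])
  a=np.load("pics/s7.npz")["img"]; b=np.load("pics/s8.npz")["img"]; u,v=o.round().astype(int)
  for h in(5,6,10):
    t=cv2.resize(a[v-h:v+h+1,u-h:u+h+1],None,fx=4,fy=4,interpolation=2); w=cv2.resize(b[v-h-10:v+h+16,u-h-12:u+h+13],None,fx=4,fy=4,interpolation=2)
    m=cv2.matchTemplate(w,t,5); r=cv2.minMaxLoc(m); print(h,(r[3][0]/4-12,r[3][1]/4-10),round(r[1],3))
shot("top","t8")
a=np.load("pics/t7.npz")["img"]; b=np.load("pics/t8.npz")["img"]; u,v=298,278
t=cv2.resize(a[v-8:v+9,u-8:u+9],None,fx=4,fy=4,interpolation=2); w=cv2.resize(b[v-18:v+19,u-18:u+19],None,fx=4,fy=4,interpolation=2)
r=cv2.minMaxLoc(cv2.matchTemplate(w,t,5)); print("top b",(r[3][0]/4-10,r[3][1]/4-10),r[1])
o=w2px("t8",T(p,[[-98,0,119.6]]))[0]; print(o,[(w2px("t8",T(p,[np.array([-98,0,119.6])+d]))[0]-o).round(2) for d in([5,0,0],[0,5,0],[0,0,-14])])
```

```text
b rigid [2.21 4.06] [array([ 2.1 , -1.78]), array([-2.35, -1.37]), array([0.23, 2.21])]
5 (2.25, 2.25) 0.984
6 (2.25, 2.25) 0.987
10 (2.25, 2.25) 0.991
a rigid [1.07 4.45] [array([ 1.71, -1.44]), array([-2.28, -1.11]), array([-0.03,  2.2 ])]
5 (9.25, 6.75) 0.693
6 (-0.25, 0.0) 0.775
10 (-3.5, -2.25) 0.871
top b (-1.25, -1.75) 0.8969283103942871
[296.9569246  277.88113561] [array([-0.93, -2.46]), array([-2.46,  0.95]), array([0.26, 0.31])]
```

Run:
```python
from h import *
a=np.load("pics/s8.npz")["img"][135:285,250:380,::-1]; b=np.load("pics/t8.npz")["img"][240:300,265:325,::-1]
A=cv2.resize(a,(520,600),interpolation=2); B=cv2.resize(b,(270,270),interpolation=2)
M=np.zeros((600,790,3),np.uint8); M[:,:520]=A; M[:270,520:]=B
cv2.imwrite("pics/m4.png",cv2.convertScaleAbs(M,alpha=1.3))
```

```text
(no output)
```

View pics/m4.png

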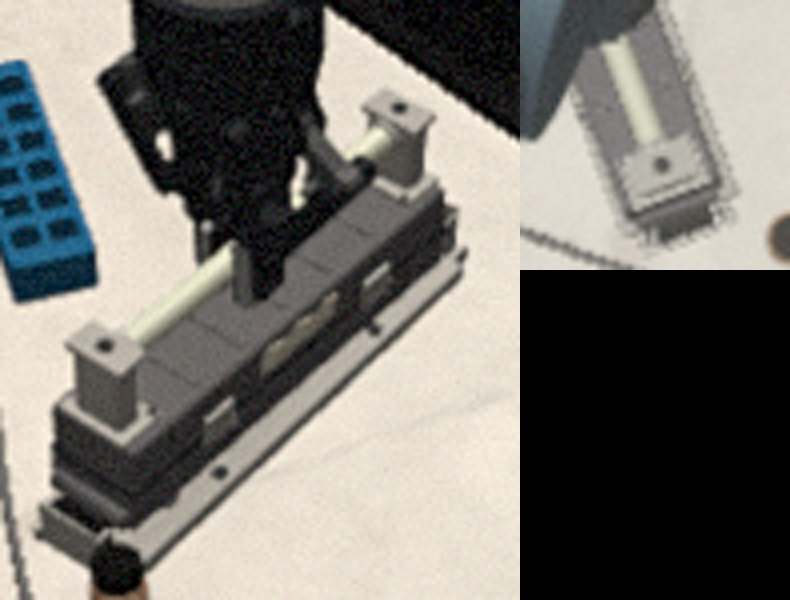

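>>> jog_arm(
  commands=[
    {"grip": -1,"offset": [0.0005,0.0002,-0.001],"roll": 0},
    {"grip": -1,"offset": [0,0,-0.001],"roll": 0},
    {"grip": -1,"offset": [0,0,-0.001],"roll": 0},
    {"grip": -1,"offset": [0,0,0],"roll": 0},
  ],
)

```text
clock: 12.8
tool_pos: [558.6, -131.3, 95.9]
ee_rot: [179.9, -0.3, 20.9]
force: [7.8, 3.0, -1.3]
width: 10.6
finger_force: 69.2
```

```bash
cat > cp.py <<'E'
from fit import *
p=[565.5,-129.1,np.radians(20.8)]
C={"a":(396,83),"b":(97,336)}
def caps(n,ref="s8",R={"a":(400,108),"b":(104,345)}):
  """cap heights from scene template shifts relative to ref, with free along/lat/za/zb"""
  a=np.load(f"pics/{ref}.npz")["img"]; b=np.load(f"pics/{n}.npz")["img"]; uv=[]; sc=[]
  for k in"ab":
    c=(np.array(R[k])+.5)/4-.5+[250,135]; u,v=c.round().astype(int); h=7
    t=cv2.resize(a[v-h:v+h+1,u-h:u+h+1],None,fx=4,fy=4,interpolation=2); w=cv2.resize(b[v-h-12:v+h+16,u-h-12:u+h+13],None,fx=4,fy=4,interpolation=2)
    r=cv2.minMaxLoc(cv2.matchTemplate(w,t,5)); uv.append(c+[r[3][0]/4-12,r[3][1]/4-12]); sc.append(round(r[1],2))
  f=lambda q:(w2px(n,T(p,[[98+q[0],q[1],q[2]],[-98+q[0],q[1],q[3]]]))-uv).ravel()
  r=least_squares(f,[0,0,100,100]); print(n,"along %.1f lat %.1f za %.1f zb %.1f"%tuple(r.x),"res",abs(r.fun).max().round(2),sc,np.round(uv,1).tolist())
  # with lat fixed 0
  g=lambda q:f([q[0],q[3],q[1],q[2]])[:]
  for lat in(0,2):
    r=least_squares(lambda q:f([q[0],lat,q[1],q[2]]),[0,100,100]); print("   lat",lat,r.x.round(1),abs(r.fun).max().round(2))
E
python3 - <<'E'
from cp import *
o=readout.observe(); print({k:np.round(o[k],2) for k in("tool_pos","force","ft_torque")})
shot("scene","s9"); caps("s7",R=dict(C),ref="s7"); caps("s8"); caps("s9")
E
```

```text
{'tool_pos': array([ 558.56, -131.26,   95.86]), 'force': array([ 7.82,  2.99, -1.33]), 'ft_torque': array([ 0.41, -1.15,  0.04])}
s7 along -1.0 lat -0.9 za 120.9 zb 120.8 res 0.0 [1.0, 1.0] [[348.6, 155.4], [273.9, 218.6]]
   lat 0 [ -0.  119.8 119.5] 0.07
   lat 2 [  2.2 117.3 116.5] 0.24
s8 along 2.4 lat -0.8 za 104.2 zb 112.8 res 0.0 [1.0, 1.0] [[349.6, 161.6], [275.6, 220.9]]
   lat 0 [  3.3 103.3 111.7] 0.06
   lat 2 [  5.5 100.8 108.7] 0.23
s9 along 6.3 lat 0.4 za 98.1 zb 109.0 res 0.0 [0.99, 0.99] [[350.4, 162.9], [276.9, 220.9]]
   lat 0 [  5.9  98.6 109.6] 0.03
   lat 2 [  8.1  96.1 106.5] 0.14
```

>>> jog_arm(
  commands=[
    {"grip": -0.8,"offset": [0,0,0],"roll": 0},
    {"grip": -0.6,"offset": [0,0,0],"roll": 0},
    {"grip": -0.3,"offset": [0,0,0],"roll": 0},
    {"grip": -0.1,"offset": [0,0,0],"roll": 0},
    {"grip": 0,"offset": [0,0,0],"roll": 0},
  ],
)

```text
clock: 13.35
tool_pos: [555.5, -131.6, 95.0]
ee_rot: [-180.0, 0.1, 20.9]
force: [0.4, -0.2, -0.0]
width: 42.7
finger_force: 0.0
```

>>> jog_arm(
  commands=[
    {"grip": 0,"offset": [0,0,0.01],"roll": 0},
    {"grip": 0,"offset": [0,0,0.025],"roll": 0},
    {"grip": 0,"offset": [0,0,0.025],"roll": 0},
    {"grip": -1,"offset": [-0.02,-0.008,0],"roll": 0},
    {"grip": -1,"offset": [-0.02,-0.008,0],"roll": 0},
  ],
)

```text
clock: 13.85
tool_pos: [517.1, -148.1, 157.3]
ee_rot: [179.8, -0.1, 21.0]
force: [-1.3, -0.6, -0.1]
width: 14.3
finger_force: 0.0
```

Run:
```python
from cp import *
o=readout.observe(); print({k:np.round(o[k],2) for k in("tool_pos","force","ft_torque","width")})
shot("scene","s10"); caps("s10")
```

```text
{'tool_pos': array([ 517.14, -148.15,  157.3 ]), 'force': array([-1.28, -0.64, -0.06]), 'ft_torque': array([-0.01,  0.05,  0.01]), 'width': np.float64(14.28)}
s10 along 6.5 lat 1.6 za 98.6 zb 108.7 res 0.0 [0.99, 0.99] [[349.9, 162.4], [276.4, 220.6]]
   lat 0 [  4.7 100.6 111.1] 0.14
   lat 2 [  6.9  98.1 108.1] 0.03
```

>>> jog_arm(
  commands=[
    {"grip": -1,"offset": [-0.02,-0.007,0],"roll": 0},
    {"grip": -1,"offset": [-0.02,-0.007,0],"roll": 0},
    {"grip": -1,"offset": [0,-0.001,-0.01],"roll": 0},
    {"grip": -1,"offset": [0,0,-0.008],"roll": 0},
    {"grip": -1,"offset": [0,0,0],"roll": 0},
    {"grip": -1,"offset": [0,0,0],"roll": 0},
  ],
)

```text
clock: 14.5
tool_pos: [476.7, -162.3, 136.9]
ee_rot: [-180.0, 0.0, 20.9]
force: [-0.9, 0.6, -0.3]
width: -0.1
finger_force: 0.0
```

>>> jog_arm(
  commands=[
    {"grip": -1,"offset": [0,0,-0.003],"roll": 0},
    {"grip": -1,"offset": [0,0,-0.003],"roll": 0},
    {"grip": -1,"offset": [0,0,-0.002],"roll": 0},
    {"grip": -1,"offset": [0,0,0],"roll": 0},
  ],
)

```text
clock: 14.9
tool_pos: [476.3, -162.5, 129.1]
ee_rot: [-180.0, 0.0, 20.9]
force: [0.4, -0.2, 0.4]
width: -0.2
finger_force: 0.0
```

>>> jog_arm(
  commands=[
    {"grip": -1,"offset": [0,0,-0.002],"roll": 0},
    {"grip": -1,"offset": [0,0,-0.002],"roll": 0},
    {"grip": -1,"offset": [0,0,0],"roll": 0},
  ],
)

```text
clock: 15.2
tool_pos: [476.1, -162.4, 125.0]
ee_rot: [-180.0, -0.0, 20.9]
force: [-0.3, -0.1, 0.8]
width: 0.2
finger_force: 0.0
```

>>> jog_arm(
  commands=[
    {"grip": -1,"offset": [0,0,-0.002],"roll": 0},
    {"grip": -1,"offset": [0,0,-0.001],"roll": 0},
    {"grip": -1,"offset": [0,0,0],"roll": 0},
  ],
)

```text
clock: 15.5
tool_pos: [476.1, -162.5, 122.1]
ee_rot: [-180.0, 0.0, 20.9]
force: [-1.2, -0.1, -0.1]
width: 0.2
finger_force: 0.0
```

Run:
```python
from cp import *
shot("scene","s11"); caps("s11"); print(w2px("s11",[[476.1,-162.5,100.1]]))
d=np.load("pics/s11.npz")["img"]; print(d[212:232:2,268:290:2].mean(2).astype(int)); e=np.load("pics/s10.npz")["img"]; print(e[212:232:2,268:290:2].mean(2).astype(int))
```

```text
s11 along 47.7 lat 35.3 za 49.7 zb 15.7 res 0.0 [0.98, 0.49] [[348.4, 163.9], [281.4, 235.9]]
   lat 0 [ 8.  94.7 72.1] 2.71
   lat 2 [10.3 92.2 68.9] 2.55
[[275.6560767  226.02070299]]
[[110  31  10  16   4  10  22  13   4   5   8]
 [ 45  44  13  17  16   6  21   7  10  14 100]
 [ 52  42  54  35  17  17  13  16  60 119 163]
 [ 65  25  60  41   2   8  12   7 148 165 168]
 [ 54  25  52  49  18  20  18   2 127 169 155]
 [ 57  25  55  48  31  13  15   7 110 151 115]
 [ 82  24  63  48  14  10   5  68 139 117  78]
 [ 95  28  54  53  18   0  56 125 109  75  74]
 [105  97  51  47  35  78 137 135 122  65  78]
 [ 84  74 113 105 111 133 137 133  84  72  70]]
[[174 179 175 177 175 173 174 175 174 168 160]
 [169 175 175 174 174 177 172 174 171 164 176]
 [177 163 146 142 160 175 173 155 168 171 154]
 [167 138 141 139 139 144 145 155 172 145 116]
 [130 137 135 115  57  68 138 138 135 104  77]
 [ 96 106 143 129  62 103 139 135 137 104  77]
 [158  60  81 123 144 140 135 139 125  71  75]
 [172  58  61  62  88 134 141 116  64  80  76]
 [179  60  62  57  56  62  95  58  55  85  77]
 [181  67  66  63  66  60  52  56  56  86  77]]
```

>>> jog_arm(
  commands=[
    {"grip": -1,"offset": [-0.002,0,-0.002],"roll": 0},
    {"grip": -1,"offset": [0,0,-0.001],"roll": 0},
    {"grip": -1,"offset": [0,0,-0.001],"roll": 0},
    {"grip": -1,"offset": [0,0,0],"roll": 0},
  ],
)

```text
clock: 15.95
tool_pos: [474.2, -162.5, 118.2]
ee_rot: [180.0, 0.0, 20.9]
force: [-0.3, 0.1, -0.2]
width: -0.4
finger_force: 0.0
```

>>> jog_arm(
  commands=[
    {"grip": -1,"offset": [0,0,-0.001],"roll": 0},
    {"grip": -1,"offset": [0,0,-0.001],"roll": 0},
    {"grip": -1,"offset": [0,0,0],"roll": 0},
  ],
)

```text
clock: 16.25
tool_pos: [474.3, -162.7, 118.0]
ee_rot: [179.9, -0.0, 20.9]
force: [-5.6, 2.5, 13.3]
width: 0.1
finger_force: 6.7
```

>>> jog_arm(
  commands=[
    {"grip": -1,"offset": [0,0,-0.001],"roll": 0},
    {"grip": -1,"offset": [0,0,-0.0005],"roll": 0},
    {"grip": -1,"offset": [0,0,0],"roll": 0},
  ],
)

```text
clock: 16.55
tool_pos: [474.3, -162.7, 117.9]
ee_rot: [179.9, -0.1, 20.9]
force: [-9.2, 3.4, 24.8]
width: -0.0
finger_force: 12.3
```

>>> jog_arm(
  commands=[
    {"grip": -1,"offset": [0,0,0.012],"roll": 0},
    {"grip": -1,"offset": [0,0,0.024],"roll": 0},
    {"grip": -1,"offset": [0.03,0.012,0],"roll": 0},
    {"grip": -1,"offset": [0.035,0.013,0],"roll": 0},
    {"grip": -1,"offset": [0.035,0.013,0],"roll": 0},
    {"grip": -1,"offset": [0.035,0.013,0],"roll": 0},
    {"grip": -1,"offset": [0.03,0.011,0],"roll": 0},
    {"grip": -1,"offset": [0.017,0.006,0],"roll": 0},
  ],
)

```text
clock: 17.35
tool_pos: [658.6, -93.4, 150.6]
ee_rot: [180.0, -0.1, 21.0]
force: [-0.6, -0.2, -0.3]
width: -0.0
finger_force: 0.0
```

Run:
```python
from cp import *
o=readout.observe(); print({k:np.round(o[k],2) for k in("tool_pos","ee_rot","force")})
shot("scene","s12"); caps("s12")
```

```text
{'tool_pos': array([658.56, -93.4 , 150.56]), 'ee_rot': array([ 1.7998e+02, -6.0000e-02,  2.0990e+01]), 'force': array([-0.6 , -0.21, -0.28])}
s12 along 0.8 lat 0.7 za 99.3 zb 99.4 res 0.0 [0.98, 0.98] [[348.4, 163.9], [274.9, 226.9]]
   lat 0 [  0.  100.2 100.5] 0.06
   lat 2 [ 2.2 97.7 97.5] 0.11
```

>>> jog_arm(
  commands=[
    {"grip": -1,"offset": [-0.001,0,-0.015],"roll": 0},
    {"grip": -1,"offset": [0,0,-0.01],"roll": 0},
    {"grip": -1,"offset": [0,0,-0.004],"roll": 0},
    {"grip": -1,"offset": [0,0,-0.002],"roll": 0},
    {"grip": -1,"offset": [0,0,-0.001],"roll": 0},
    {"grip": -1,"offset": [0,0,0],"roll": 0},
  ],
)

```text
clock: 18.0
tool_pos: [655.3, -94.8, 119.3]
ee_rot: [180.0, -0.0, 20.9]
force: [-0.3, -0.0, 0.1]
width: -0.2
finger_force: 0.0
```

>>> jog_arm(
  commands=[
    {"grip": -1,"offset": [0,0,-0.001],"roll": 0},
    {"grip": -1,"offset": [0,0,-0.001],"roll": 0},
    {"grip": -1,"offset": [0,0,0],"roll": 0},
  ],
)

```text
clock: 18.3
tool_pos: [655.6, -94.7, 118.1]
ee_rot: [179.9, -0.1, 20.9]
force: [-2.4, 0.1, 5.0]
width: -0.1
finger_force: 2.3
```

>>> jog_arm(
  commands=[
    {"grip": -1,"offset": [0,0,-0.001],"roll": 0},
    {"grip": -1,"offset": [0,0,-0.001],"roll": 0},
    {"grip": -1,"offset": [0,0,-0.001],"roll": 0},
    {"grip": -1,"offset": [0,0,0],"roll": 0},
  ],
)

```text
clock: 18.7
tool_pos: [655.7, -94.8, 118.0]
ee_rot: [179.9, -0.1, 20.9]
force: [-8.1, 1.6, 20.0]
width: 0.3
finger_force: 9.6
```

>>> jog_arm(
  commands=[
    {"grip": -1,"offset": [0,0,0.01],"roll": 0},
    {"grip": -1,"offset": [0,0,0.03],"roll": 0},
    {"grip": -1,"offset": [-0.02,0,0.04],"roll": 0},
    {"grip": -1,"offset": [-0.03,-0.03,0.04],"roll": 0},
    {"grip": -1,"offset": [-0.03,-0.03,0.03],"roll": 0},
    {"grip": -1,"offset": [0,0,0],"roll": 0},
  ],
)

```text
clock: 19.3
tool_pos: [580.5, -152.7, 262.6]
ee_rot: [179.6, -0.3, 20.7]
force: [0.3, 0.6, 0.8]
width: 0.2
finger_force: 0.0
```

Run:
```python
from cp import *
o=readout.observe(); print({k:np.round(o[k],2) for k in("tool_pos","force","clock")})
shot("scene","s13"); caps("s13"); shot("top","t13")
for n,(u,v),f in(("vial",(326,293),"top"),("timer",(422,205),"top"),("vial",(280,285),"scene"),("rack",(256,180),"scene")):
  a=np.load(f"pics/{f}0.npz")["img"]; b=np.load("pics/%s13.npz"%f[0])["img"]; h=10
  m=cv2.matchTemplate(b[v-h-8:v+h+9,u-h-8:u+h+9],a[v-h:v+h+1,u-h:u+h+1],5); r=cv2.minMaxLoc(m); print(n,r[3][0]-8,r[3][1]-8,round(r[1],3))
```

```text
{'tool_pos': array([ 580.45, -152.73,  262.59]), 'force': array([0.34, 0.58, 0.83]), 'clock': np.float64(19.3)}
s13 along 0.8 lat 0.7 za 99.3 zb 99.4 res 0.0 [0.98, 0.98] [[348.4, 163.9], [274.9, 226.9]]
   lat 0 [  0.  100.2 100.5] 0.06
   lat 2 [ 2.2 97.7 97.5] 0.11
vial 0 0 0.998
timer 0 0 0.998
vial 0 0 0.994
rack 0 0 0.977
```

Both caps stop solidly at 96 mm (tool at 118.0 minus the 22 mm fingertips), the magazine is level, and the bystanders haven't moved.

```bash
python3 -c "
from bench import order; print(order.close_job())"
```

```text
the job is handed in; nothing more can be done
None
```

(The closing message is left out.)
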